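Finish a cold wall of coolant packs in running bond on a sample shipper's base

TASK

Finish the two-course wall of coolant packs on the shipper's base, in running bond so that no joint runs straight through: lay one long pack end to end with the pack already laid and in line with it, towards the empty end of the base, and then lay the second course on these two, the other long pack centred across their joint and a half-length pack filling each end, ends and faces flush and the joints narrow (up to about 8 mm). Set the packs down, do not drop them, and do not disturb the pack already laid, the sample case, the culture dishes or the reagent bottle.

Things in the scene. Friction and masses are not known exactly. Their poses are not given: they have to be found in the camera images.
- base: Open base of an insulated shipper, white foam, fixed: flange 290 (x) x 330 (y) x 20 mm high, carrying a flat rimless platform 250 x 290 mm, top 40 mm above the bench. Origin: centre of underside; y along its length, x away from the robot. The wall runs along y, 60 to 70 mm to +x of the centre; the empty end is the -y end.
- laid_pack: Pale-blue rigid coolant pack, 120 x 45 x 30 mm (length x width x height), 150 g. Origin: centre of underside; x along its length, z up. Loose, already laid on the platform at the +y end of the row; leave it there. Its x points along the row to the empty end. With 4 mm joints the other middles lie along its x at 124 mm (long, below), and 30 mm higher at 62 mm (long), -31 and 155 mm (halves), all at its y = 0.
- long_a: Pale-blue rigid coolant pack, 120 x 45 x 30 mm (length x width x height), 150 g. Origin: centre of underside; x along its length, z up. Lies on the bench (z = 0) to the robot's right, length within 20 degrees of straight ahead, 25 mm or more clear beside its long faces. The four packs on the bench swap places between runs. Either long pack may go below.
- long_b: Pale-blue rigid coolant pack, 120 x 45 x 30 mm (length x width x height), 150 g. Origin: centre of underside; x along its length, z up. Lies on the bench (z = 0) to the robot's right, length within 20 degrees of straight ahead, 25 mm or more clear beside its long faces. The four packs on the bench swap places between runs. Same as long_a.
- half_a: Pale-blue rigid coolant pack, 58 x 45 x 30 mm (length x width x height), 70 g. Origin: centre of underside; x along its length, z up. Lies on the bench (z = 0) to the robot's right, length within 35 degrees of straight ahead, 25 mm or more clear beside its long faces. The four packs on the bench swap places between runs. Either half may go at either end.
- half_b: Pale-blue rigid coolant pack, 58 x 45 x 30 mm (length x width x height), 70 g. Origin: centre of underside; x along its length, z up. Lies on the bench (z = 0) to the robot's right, length within 35 degrees of straight ahead, 25 mm or more clear beside its long faces. The four packs on the bench swap places between runs. Same as half_a.
- sample_case: Closed aluminium case 84 x 154 x 48 mm, long side along the wall, loose, 500 g, on the platform between the wall and the robot, 45 mm or more clear of the wall. Origin: centre of its underside. Leave alone.
- dishes: Stack of three clear lidded culture dishes, 60 mm across, 42 mm high, to the right of the loose packs. Origin: centre of the underside. Leave alone.
- bottle: Capped amber glass reagent bottle, 54 mm across, 105 mm high, to the left of the base. Origin: centre of the underside. Leave alone.
Not all that is in view belongs to the job. Leave any yellow look-alike of the half_a alone.

How it is judged:
On the way:
1. the lower course is finished: a second long pack lies on the platform in line with the laid one, end to end, and is let go ((((x of long_a in the frame of laid_pack between 0.115 and 0.129 m and y of long_a in the frame of laid_pack between -0.008 and 0.008 m and z of long_a in the frame of laid_pack between -0.005 and 0.005 m and angle between the x axis of long_a and the x axis of laid_pack, either way round below 0.08 rad and angle between long_a's own z axis and vertical below 0.06 rad) and contact force between the fingers and long_a below 0.05 N and linear speed of long_a below 0.02 m/s) or ((x of long_b in the frame of laid_pack between 0.115 and 0.129 m and y of long_b in the frame of laid_pack between -0.008 and 0.008 m and z of long_b in the frame of laid_pack between -0.005 and 0.005 m and angle between the x axis of long_b and the x axis of laid_pack, either way round below 0.08 rad and angle between long_b's own z axis and vertical below 0.06 rad) and contact force between the fingers and long_b below 0.05 N and linear speed of long_b below 0.02 m/s))), for 0.2 s.
At the end, for the whole second after the job is handed in: Packs flat, released, at rest, in line with the laid pack (8 mm, 0.08 rad, heights 5 mm): long pack beside it, joint to 9 mm; other long pack above, middle 62 +-10 mm along; half packs above at -31 +-9 and 154 +-10 mm, joints to 9 mm; laid pack and sample case within 12 mm of their starts ((((x of long_a in the frame of laid_pack between 0.115 and 0.129 m and y of long_a in the frame of laid_pack between -0.008 and 0.008 m and z of long_a in the frame of laid_pack between -0.005 and 0.005 m and angle between the x axis of long_a and the x axis of laid_pack, either way round below 0.08 rad and angle between long_a's own z axis and vertical below 0.06 rad) and (x of long_b in the frame of laid_pack between 0.052 and 0.072 m and y of long_b in the frame of laid_pack between -0.008 and 0.008 m and z of long_b in the frame of laid_pack between 0.025 and 0.035 m and angle between the x axis of long_b and the x axis of laid_pack, either way round below 0.08 rad and angle between long_b's own z axis and vertical below 0.06 rad) and horizontal distance between long_b and half_a below 0.098 m and horizontal distance between long_b and half_b below 0.098 m) or ((x of long_b in the frame of laid_pack between 0.115 and 0.129 m and y of long_b in the frame of laid_pack between -0.008 and 0.008 m and z of long_b in the frame of laid_pack between -0.005 and 0.005 m and angle between the x axis of long_b and the x axis of laid_pack, either way round below 0.08 rad and angle between long_b's own z axis and vertical below 0.06 rad) and (x of long_a in the frame of laid_pack between 0.052 and 0.072 m and y of long_a in the frame of laid_pack between -0.008 and 0.008 m and z of long_a in the frame of laid_pack between 0.025 and 0.035 m and angle between the x axis of long_a and the x axis of laid_pack, either way round below 0.08 rad and angle between long_a's own z axis and vertical below 0.06 rad) and horizontal distance between long_a and half_a below 0.098 m and horizontal distance between long_a and half_b below 0.098 m)) and (((x of half_a in the frame of laid_pack between -0.04 and -0.022 m and y of half_a in the frame of laid_pack between -0.008 and 0.008 m and z of half_a in the frame of laid_pack between 0.025 and 0.035 m and angle between the x axis of half_a and the x axis of laid_pack, either way round below 0.08 rad and angle between half_a's own z axis and vertical below 0.06 rad) and (x of half_b in the frame of laid_pack between 0.144 and 0.164 m and y of half_b in the frame of laid_pack between -0.008 and 0.008 m and z of half_b in the frame of laid_pack between 0.025 and 0.035 m and angle between the x axis of half_b and the x axis of laid_pack, either way round below 0.08 rad and angle between half_b's own z axis and vertical below 0.06 rad)) or ((x of half_b in the frame of laid_pack between -0.04 and -0.022 m and y of half_b in the frame of laid_pack between -0.008 and 0.008 m and z of half_b in the frame of laid_pack between 0.025 and 0.035 m and angle between the x axis of half_b and the x axis of laid_pack, either way round below 0.08 rad and angle between half_b's own z axis and vertical below 0.06 rad) and (x of half_a in the frame of laid_pack between 0.144 and 0.164 m and y of half_a in the frame of laid_pack between -0.008 and 0.008 m and z of half_a in the frame of laid_pack between 0.025 and 0.035 m and angle between the x axis of half_a and the x axis of laid_pack, either way round below 0.08 rad and angle between half_a's own z axis and vertical below 0.06 rad))) and linear speed of each of long_a, long_b, half_a, half_b below 0.02 m/s and distance of each of laid_pack, sample_case from where it was at the start of the episode below 0.012 m); the robot touches nothing.
It fails at once if the laid pack is shifted by more than 12 mm (distance of laid_pack from where it was at the start of the episode above 0.012 m).
It fails at once if the sample case is shifted by more than 12 mm (distance of sample_case from where it was at the start of the episode above 0.012 m).
It fails at once if the culture dishes or the reagent bottle are shifted by more than 20 mm (distance of any of dishes, bottle from where it was at the start of the episode above 0.02 m).
It fails at once if a pack is dropped (falls free for more than about 18 mm) or knocked flying ((contact force between the fingers and long_a below 0.01 N and linear speed of long_a above 0.6 m/s) or (contact force between the fingers and long_b below 0.01 N and linear speed of long_b above 0.6 m/s) or (contact force between the fingers and half_a below 0.01 N and linear speed of half_a above 0.6 m/s) or (contact force between the fingers and half_b below 0.01 N and linear speed of half_b above 0.6 m/s)).
It also fails if it takes over 72 s, if anything falls off the work surface, if the arm or the gripper's body presses on something with over 40 N, if the wrist force passes 120 N, or if a joint passes its speed limit or range.

ROBOT

A 6-joint arm with a two-finger parallel gripper is mounted at the origin on the work surface. World frame = base frame: x ahead of the robot, y to its left, z up, the work surface at z = 0. Lengths are in m, angles in rad, forces in N, time in s.
With the tool pointing down it reaches from about 0.375 to 0.975 m from the base axis. Payload 3.8 kg.
Tool frame: the origin (TCP) lies at the very end of the fingers, on their centre line; the grasp point (between the pads) lies 19 mm behind it; z points along the fingers, y is the line along which they close (so a half turn about z gives the same grasp; the last joint's range is limited). The gripper opens to 85 mm and grips with 20 to 120 N. Pads are 22 mm wide; open, the fingers measure 114 mm over their backs; the gripper's body (76 mm by 85 mm) begins 54 mm behind the grasp point. The pads swing forward as they close: fully open they stand 13 mm farther back than shut.
Start: joints at [-1.3, 0.264, 1.604, -0, 1.274, -0.037], TCP at [0.204, -0.643, 0.231] pointing down, gripper open.
Joint ranges: [-2.63, 2.63], [-0.94, 2.18], [0.31, 2.57], [-1.31, 4.45], [0, 2.66], [-2.55, 2.55]. Speed limits (rad/s): [2.57, 2.57, 3.14, 3.14, 3.14, 3.14].

INTERFACE

Orientations are given as a unit quaternion [w, x, y, z].
In Python, from plant import * gives the robot as it stands.
- The arm moves only by the tool arm_command, never from a script. Its argument "steps" is a list that holds one entry, the list of rows, each a list of 4 numbers: the shift along the tool's x, y, z in cm, then the turn about the tool's z in degrees. In form: [[[dx, dy, dz, roll], ...]]. A call has 1 to 10 rows; each row shifts and turns the commanded pose from where the row before left it, along the tool's axes as they then stand; what a row does not reach is not made up. A row lasts 1/10 s, in which the tool goes at most 50 mm and 8.59 degrees, less where a joint would pass 70% of its speed; a pose out of reach is approached as far as the arm can. A call is refused whole if a number of a shift passes 5 or a number of a turn 8.59, either way. A call with a gripper value outside its range is refused whole. "gripper" is the finger opening in cm, from 0 to 8.54, set as the call begins (left out, the last holds). The fingers move at their own pace and stop on an object; the grip force is fixed at half the most. Time passes only in rows, so rows that do not move let the fingers close. It gives the time, the measured TCP pose, the force, the opening and the grip force at its end, in the units of the state.
- state(): the state, without advancing time (a new reading comes with each control period).
- camera(name): name is "scene" or "top" or "wrist"; returns a dict with "color" (400x640x3 uint8, red, green, blue), "fx", "fy", "cx", "cy" (pixels), "extrinsics" (4x4, takes a point from world to camera coordinates). Camera axes: x right, y up, looking along -z (the intrinsics and any distortion apply to the point x, -y, -z); pixel columns grow to the right and rows downward; lengths in m; the calibration is good to about 2 mm. A picture is of the moment at which its call begins. There is no depth.
- hand_in(): hands the job in; it is judged then, once.
The state is a dict: "time_s": time; "qpos": joint angles; "qvel": joint speeds; "joint_efforts": joint torques, N m; "tcp_pos": TCP position; "ee_rot": TCP orientation; "ft_force": force on the tool from outside, world axes, zero at the start; "moment": the same for the moment, N m; "opening": finger opening in m; "grasp_force": force on a finger pad.
Only numpy, scipy, OpenCV 4.12 (cv2) and the standard library are available. Lean on these libraries where they do the work, as an engineer would, in place of code of your own. Each camera call takes 0.05 s, during which the arm holds its last target. There are 200 camera calls.

## Working session

There is one attempt and no reset: what is moved stays moved. The work goes in short steps, Python scripts to look and compute and a tool call to move; the robot and the scene stay as the last step left them, time stands still between calls to the robot, and variables do not carry over. Pictures are saved under pics/ and viewed, at most 10 in all, crops included, and the job is handed in when it is done.

Besides the shell and the picture viewer there is one more tool, called after "Call:" as name(argument=value, ...) on one line, values as JSON. arm_command: Moves the arm, as the interface text tells. Its arguments: {"type":"object","properties":{"steps":{"type":"array","items":{"type":"array","items":{"type":"array","items":{"type":"number"}}}},"gripper":{"type":"number"}},"required":["steps"]}

```bash
mkdir -p pics; ls
python3 - <<'E'
from plant import *
import cv2,numpy as np
s=state();print({k:np.round(v,3) for k,v in s.items()})
for n in ("top","scene"):
    c=camera(n);print(n,c["fx"],c["fy"],c["cx"],c["cy"],np.round(c["extrinsics"],3).tolist(),c.keys())
    cv2.imwrite(f"pics/{n}0.png",c["color"][:,:,::-1])
E
```

```text
pics
{'time_s': np.float64(0.0), 'qpos': array([-1.3  ,  0.265,  1.605,  0.   ,  1.274, -0.037]), 'qvel': array([-0.001, -0.001,  0.   ,  0.   ,  0.001,  0.001]), 'joint_efforts': array([-0.0000e+00, -5.1511e+01, -3.6731e+01, -0.0000e+00,  1.3000e-02,
       -0.0000e+00]), 'tcp_pos': array([ 0.204, -0.643,  0.23 ]), 'ee_rot': array([-0.001,  0.988,  0.153, -0.   ]), 'ft_force': array([-0.92 ,  0.011, -0.945]), 'moment': array([0.008, 0.043, 0.029]), 'grasp_force': np.float64(0.0), 'opening': np.float64(0.086)}
top 517.9345737020489 517.9345737020489 314.0078704667598 195.766767441393 [[0.029, -0.999, 0.015, -0.002], [0.992, 0.03, 0.12, -0.474], [-0.12, 0.011, 0.993, -1.288], [0.0, 0.0, 0.0, 1.0]] dict_keys(['color', 'fx', 'fy', 'cx', 'cy', 'extrinsics'])
scene 399.80219791276454 399.80219791276454 318.3938595926844 199.42777502858067 [[0.1, 0.995, 0.009, -0.055], [-0.663, 0.06, 0.746, 0.281], [0.742, -0.08, 0.666, -1.476], [0.0, 0.0, 0.0, 1.0]] dict_keys(['color', 'fx', 'fy', 'cx', 'cy', 'extrinsics'])
```

View pics/top0.png

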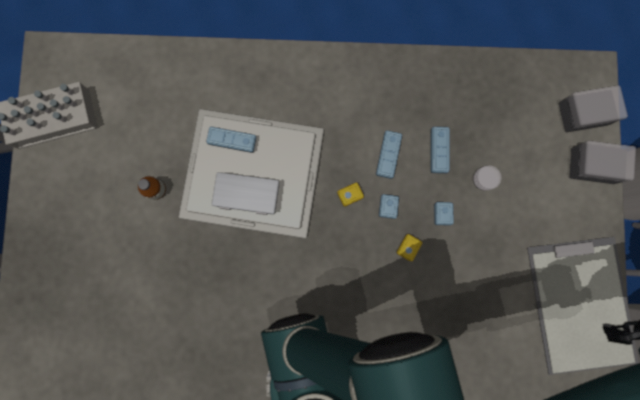

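View pics/scene0.png

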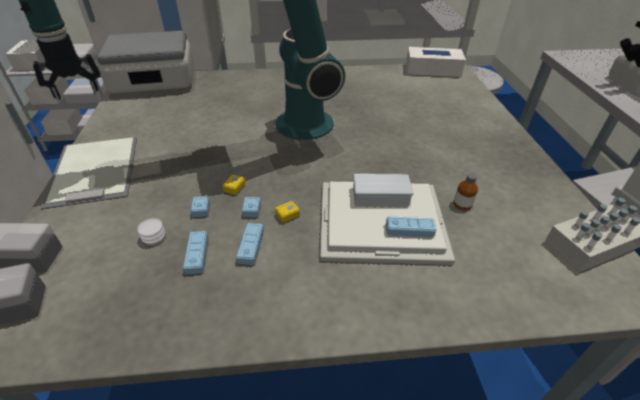

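The top view shows the long packs at about (389,154) and (440,150), and the halves at (389,206) and (444,213). The laid pack is at (232,139) with the case at (246,193), the yellow decoys at (350,194) and (410,248), and the dishes at (487,178). The scene view shows the same layout.

```bash
cat > h.py <<'E'
from plant import *
import cv2,numpy as np
def cast(c,uv,z):
    E=np.array(c["extrinsics"]);R,t=E[:3,:3],E[:3,3];C=-R.T@t
    uv=np.atleast_2d(uv).astype(float)
    d=np.c_[(uv[:,0]-c["cx"])/c["fx"],-(uv[:,1]-c["cy"])/c["fy"],-np.ones(len(uv))]@R
    return (C+d*((z-C[2])/d[:,2])[:,None])[:,:2]
def packs(c,z=.015,amin=120,mask=None):
    """blue blobs: outline cast on plane z -> centre mm, yaw deg (-90..90], length, width"""
    hsv=cv2.cvtColor(c["color"],cv2.COLOR_RGB2HSV)
    m=cv2.inRange(hsv,(92,50,60),(112,165,255)) if mask is None else mask
    m=cv2.morphologyEx(m,cv2.MORPH_CLOSE,np.ones((3,3)))
    out=[]
    for k in cv2.findContours(m,cv2.RETR_EXTERNAL,cv2.CHAIN_APPROX_NONE)[0]:
        if cv2.contourArea(k)<amin: continue
        p=cast(c,k[:,0,:],z)*1000
        (x,y),_,_=r=cv2.minAreaRect(p.astype(np.float32))
        b=cv2.boxPoints(r);e=[b[1]-b[0],b[2]-b[1]];e=max(e,key=np.linalg.norm)
        a=np.degrees(np.arctan2(e[1],e[0]));a=(a+90)%180-90
        out.append([x,y,a,max(r[1]),min(r[1]),*k[:,0].mean(0)])
    return np.array(out)
def pose():
    s=state();w,x,y,z=s["ee_rot"]
    yaw=np.degrees(np.arctan2(2*(x*y+w*z),1-2*(y*y+z*z)))
    return np.array(s["tcp_pos"])*1000,yaw,s
def go(x,y,z,yaw=None):
    """print shift to a target (mm) in present tool axes (cm) and roll (deg)"""
    p,a,s=pose();d=np.array([x,y,z])-p;r=np.radians(a)
    f=lambda r:np.round([(d[0]*np.cos(r)+d[1]*np.sin(r))/10,(d[0]*np.sin(r)-d[1]*np.cos(r))/10,-d[2]/10],2)
    print("t",round(float(s["time_s"]),2),"tcp",p.round(1),"yaw",round(a,2),"shift now",f(r))
    if yaw is not None: print("  roll",round(a-yaw,2),"shift after roll",f(np.radians(yaw)))
E
python3 - <<'E'
from h import *
np.set_printoptions(suppress=True,precision=1)
for n in ("top","scene"):
    c=camera(n);print(n)
    P=packs(c)
    for q in P:
        if q[3]<200: print(q)
    print("laid",packs(c,.055))
E
```

```text
top
[  5.5  41.3 -77.2  87.   22.2 296.6 385. ]
[ 440.9 -322.3    0.    57.    43.9  443.4  213.3]
[ 455.  -181.2   -6.3   57.4   45.2  388.6  206.2]
[ 590.4 -179.6  -10.6  119.7   44.2  388.7  154.3]
[617.1 230.9  81.  121.1  43.5 231.4 139.6]
[ 607.2 -312.2    0.1  120.4   44.7  439.6  149.4]
laid [[  14.9   40.9  -77.2   84.4   21.5  296.6  385. ]
 [ 437.1 -311.8    0.    55.3   42.5  443.4  213.3]
 [ 450.8 -175.    -6.3   55.7   43.8  388.6  206.2]
 [ 582.1 -173.3  -10.6  116.1   42.9  388.7  154.3]
 [ 608.   224.7   81.   117.4   42.2  231.4  139.6]
 [ 598.4 -302.     0.1  116.8   43.3  439.6  149.4]
 [ 781.6    6.7   87.7 1600.4  251.5  328.6   51.5]]
scene
[ 606.2 -312.1    0.1  136.9   47.7  195.3  252.4]
[ 589.4 -178.9  -11.   136.1   47.   249.6  243.7]
[570.1 243.4  80.6 126.4  65.1 410.1 226.4]
[ 453.5 -179.9   -5.4   78.    46.1  250.9  206.6]
[ 440.5 -321.7    0.5   80.2   46.4  199.7  206.3]
laid [[  642.1  -300.      0.1   129.6    45.2   195.3   252.4]
 [  626.1  -173.8   -11.    128.9    44.5   249.6   243.7]
 [  607.8   226.3    80.6   119.7    61.6   410.1   226.4]
 [  497.5  -174.6    -5.4    73.9    43.7   250.9   206.6]
 [  485.1  -309.      0.5    76.     44.    199.7   206.3]
 [  118.1  -848.2    26.5   431.6    77.2    44.3   143.6]
 [  -27.1   789.6    -0.2   334.7    99.5   510.6    99.3]
 [-1136.   -668.7    13.1   562.5    99.6   169.4    14.6]]
```

Run:
```python
from h import *
go(590.2,-179.4,170,-10.7)
```

```text
t 0.2 tcp [ 204.4 -642.8  230.4] yaw 17.64 shift now [ 50.81 -32.47   6.04]
  roll 28.34 shift after roll [ 29.31 -52.7    6.04]
```

Call:
arm_command(steps=[[[0,0,0.5,7.08],[0,0,0.5,7.08],[0,0,0.5,7.09],[0,0,0.5,7.09],[2.2,-4,0.3,0],[2.2,-4,0.3,0],[2.2,-4,0.3,0],[2.2,-4,0.3,0],[2.2,-4,0.3,0],[2.2,-4,0.3,0]]], gripper=6.2)

```text
time_s: 1.2
tcp_pos: [0.3796, -0.4304, 0.1931]
ee_rot: [-0.0, 0.996, -0.093, 0.0]
ft_force: [0.3, 0.2, 0.3]
opening: 0.0619
grasp_force: 0.0
```

Call:
arm_command(steps=[[[2.2,-4,0.3,0],[2.2,-4,0.3,0],[2.2,-4,0.3,0],[2.2,-4,0.3,0],[2.2,-4,0.3,0],[2.2,-4,0.3,0],[2.2,-4,0.3,0],[0.7,-0.7,0.1,0],[0,0,0,0],[0,0,0,0]]])

```text
time_s: 2.2
tcp_pos: [0.5897, -0.1804, 0.171]
ee_rot: [0.0, 0.996, -0.093, -0.001]
ft_force: [-0.6, -0.5, -0.0]
opening: 0.062
grasp_force: 0.0
```

Run:
```python
from h import *
np.set_printoptions(suppress=True,precision=1)
go(590.2,-179.4,6,-10.7)
c=camera("wrist");cv2.imwrite("pics/w1.png",c["color"][:,:,::-1]);E=c["extrinsics"];print(-E[:3,:3].T@E[:3,3])
print(packs(c,amin=800))
```

```text
t 2.2 tcp [ 589.7 -180.4  171. ] yaw -10.69 shift now [ 0.  -0.1 16.5]
  roll 0.01 shift after roll [ 0.  -0.1 16.5]
[ 0.7 -0.2  0.3]
[]
```

View pics/w1.png

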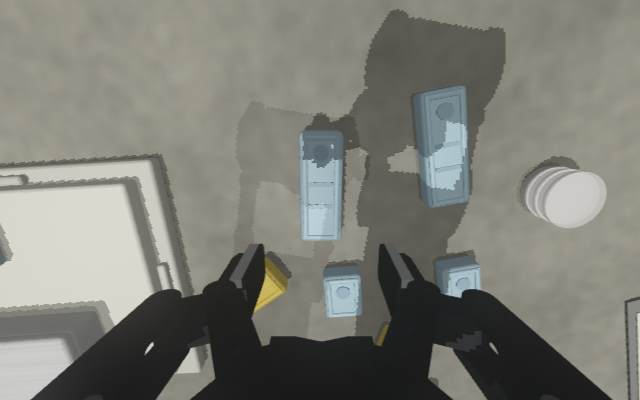

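The wrist view looks straight down between the fingers: the long pack is at (321,185), central between the tips at (258,250) and (388,250), with the dishes at (565,200). The blue mask needs a lower saturation limit for this camera.

Run:
```python
from h import *
np.set_printoptions(suppress=True,precision=1)
im=cv2.imread("pics/w1.png");hsv=cv2.cvtColor(im,cv2.COLOR_BGR2HSV)
for u,v in((321,220),(321,150),(430,100),(440,190),(343,280),(340,220),(380,100),(100,300),(560,200),(60,350),(322,185)):print(u,v,hsv[v,u])
c=camera("wrist");m=cv2.inRange(cv2.cvtColor(c["color"],cv2.COLOR_RGB2HSV),(92,35,60),(115,170,255));m[330:]=0
print(packs(c,amin=400,mask=m)[:,:5]);print(packs(c,.055,amin=400,mask=m)[:,:5])
```

```text
321 220 [ 98  34 213]
321 150 [100  57 111]
430 100 [ 99  50 123]
440 190 [ 98  47 146]
343 280 [ 99  40 187]
340 220 [ 98  44 144]
380 100 [22 30 94]
100 300 [ 25  17 161]
560 200 [ 15   7 205]
60 350 [ 45   3 201]
322 185 [100  46 187]
[[ 453.3 -181.4   -6.    71.    45.6]
 [ 446.8 -323.3    1.1   57.    51.7]
 [ 589.  -179.7  -10.7  123.2   45.8]
 [ 605.5 -313.8   -0.   123.1   51.8]]
[[ 481.3 -183.2   -6.    61.5   39.5]
 [ 475.7 -306.     1.1   49.4   44.8]
 [ 598.8 -181.7  -10.7  106.7   39.7]
 [ 613.1 -297.9   -0.   106.7   44.9]]
```

Call:
arm_command(steps=[[[0,-0.08,4.5,0],[0,0,4.5,0],[0,0,3.5,0],[0,0,2.5,0],[0,0,1.0,0],[0,0,0.5,0],[0,0,0,0]]])

```text
time_s: 3.0
tcp_pos: [0.5907, -0.1799, 0.0069]
ee_rot: [0.0, 0.996, -0.094, 0.0]
ft_force: [0.5, 0.0, 0.4]
opening: 0.062
grasp_force: 0.0
```

Call:
arm_command(steps=[[[0,0,0,0],[0,0,0,0],[0,0,0,0],[0,0,0,0],[0,0,0,0],[0,0,0,0]]], gripper=3.5)

```text
time_s: 3.6
tcp_pos: [0.5922, -0.1798, 0.0086]
ee_rot: [0.001, 0.996, -0.093, 0.002]
ft_force: [-1.1, -0.9, 6.3]
opening: 0.0437
grasp_force: 63.6
```

Call:
arm_command(steps=[[[0,0,-1,0],[0,0,-3,0],[0,0,-4,0],[0,0,-4,-8.3],[0,0,-4,-8.3],[0,0,0,-8.3],[0,0,0,-8.3],[0,0,0,-8.3],[0,0,0,-8.3],[0,0,0,-8.3]]])

```text
time_s: 4.6
tcp_pos: [0.5898, -0.1787, 0.1663]
ee_rot: [-0.0, 0.914, 0.405, -0.0]
ft_force: [0.1, 0.7, -1.6]
opening: 0.0439
grasp_force: 62.6
```

Call:
arm_command(steps=[[[0,0,0,-8.4],[0,0,0,-8.4],[0,0,0,-8.4],[0,0,0,-8.4],[0,0,0,0],[0,0,0,0]]])

```text
time_s: 5.2
tcp_pos: [0.5901, -0.1789, 0.1663]
ee_rot: [-0.0, 0.762, 0.648, -0.0]
ft_force: [-0.4, -0.1, -2.4]
opening: 0.0439
grasp_force: 62.6
```

Run:
```python
from h import *
go(588.6,102.5,150,81)
```

```text
t 5.2 tcp [ 590.1 -178.9  166.3] yaw 80.8 shift now [27.75 -4.64  1.63]
  roll -0.2 shift after roll [27.77 -4.55  1.63]
```

Call:
arm_command(steps=[[[3.9,-0.65,0.2,0],[3.9,-0.65,0.2,0],[3.9,-0.65,0.2,0],[3.9,-0.65,0.2,-0.2],[3.9,-0.65,0.2,0],[3.9,-0.65,0.2,0],[2.35,-0.35,0.3,0],[2,-0.35,0.1,0],[0,0,0,0],[0,0,0,0]]])

```text
time_s: 6.2
tcp_pos: [0.5878, 0.1024, 0.1503]
ee_rot: [0.0, 0.759, 0.651, -0.0]
ft_force: [0.0, -0.5, -1.7]
opening: 0.0436
grasp_force: 62.6
```

Run:
```python
from h import *
np.set_printoptions(suppress=True,precision=1)
go(588.6,102.5,48,81)
c=camera("wrist");t=camera("top");cv2.imwrite("pics/w2.png",np.vstack([c["color"],t["color"][60:260]])[:,:,::-1])
print(packs(t,.055)[:,:7])
```

```text
t 6.2 tcp [587.8 102.4 150.3] yaw 81.18 shift now [ 0.   0.1 10.2]
  roll 0.18 shift after roll [ 0.   0.1 10.2]
[[ 437.1 -311.8    0.    55.2   42.5  443.3  213.5]
 [ 451.  -174.4   -6.3   55.3   42.6  388.4  206.1]
 [ 608.6   80.7  -16.2   50.1   29.5  288.4  142.5]
 [ 610.3  251.9   88.2   62.    44.   220.8  137.6]
 [ 598.3 -301.9    0.1  116.3   43.3  439.5  149.6]
 [ 606.6  172.   -64.3   59.2   55.1  252.4  140.1]
 [ 781.6    2.9   87.7 1608.1  251.9  330.4   52. ]]
```

View pics/w2.png

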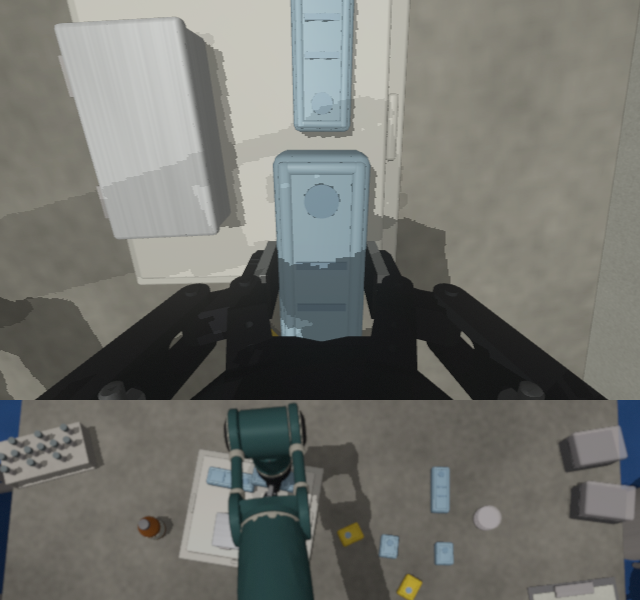

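The wrist view shows the held pack squarely in line, its leading end at row 150–165 and columns 274–369. The laid pack's near end is at row 130 and columns 293–352, and the case is clear at the left (columns 57–218).

```bash
cat >> h.py <<'E'
def bmask(c):
    return cv2.inRange(cv2.cvtColor(c["color"],cv2.COLOR_RGB2HSV),(90,28,50),(116,175,255))
def sides(c,m,rows,z):
    """mid-line of the blue run in the given rows, cast on z: point, yaw, width (mm)"""
    L,R=[],[]
    for v in rows:
        u=np.flatnonzero(m[v]);L.append((u[0],v));R.append((u[-1]+1,v))
    l,r=cast(c,L,z)*1000,cast(c,R,z)*1000
    vx,vy,x,y=cv2.fitLine(((l+r)/2).astype(np.float32),cv2.DIST_HUBER,0,.01,.01).ravel()
    a=(np.degrees(np.arctan2(vy,vx))+180)%180
    return np.array([x,y]),a,np.median(np.linalg.norm(l-r,axis=1))
E
python3 - <<'E'
from h import *
np.set_printoptions(suppress=True,precision=1)
c=camera("wrist");E=np.array(c["extrinsics"]);print("cam",-E[:3,:3].T@E[:3,3]*1000,"axis",-E[2,:3])
m=bmask(c);m[:,:230]=0;m[:,400:]=0
for v in range(122,172,2):
    u=np.flatnonzero(m[v]);print(v,len(u),u[:1],u[-1:],c["color"][v,322],end=" | ")
print()
for z in(.04,.055,.07):print("laid",z,*sides(c,m,range(5,115),z),"end",cast(c,(322,131),z)*1000)
for z in(.142,.157,.172):print("held",z,*sides(c,m,range(170,230),z),"end",cast(c,[(322,150),(322,165)],z)*1000)
E
```

```text
cam [599.7 175.3 293.6] axis [-0.  -0.3 -1. ]
122 57 [293] [349] [153 173 180] | 124 56 [294] [349] [135 155 163] | 126 54 [295] [348] [102 118 124] | 128 52 [296] [347] [114 132 139] | 130 33 [310] [342] [87 97 99] | 132 0 [] [] [115 116 109] | 134 0 [] [] [115 115 109] | 136 0 [] [] [115 115 108] | 138 0 [] [] [180 179 170] | 140 0 [] [] [180 180 171] | 142 0 [] [] [180 179 170] | 144 0 [] [] [180 179 170] | 146 0 [] [] [179 179 170] | 148 0 [] [] [179 179 170] | 150 69 [287] [355] [ 95 108 112] | 152 79 [282] [360] [ 93 109 114] | 154 85 [279] [363] [103 120 126] | 156 89 [277] [365] [118 138 145] | 158 92 [275] [366] [130 151 159] | 160 93 [275] [367] [135 156 163] | 162 95 [274] [368] [106 123 130] | 164 97 [273] [369] [138 159 167] | 166 97 [273] [369] [154 174 181] | 168 97 [273] [369] [154 174 180] | 170 97 [273] [369] [144 164 171] | 
laid 0.04 [606.1 212.5] 81.19757 48.89695753806521 end [[598.8 162.8]]
laid 0.055 [605.7 210.3] 81.19757 46.00423786950417 end [[598.9 163.6]]
laid 0.07 [605.5 209.3] 81.19757 43.11151820094302 end [[598.9 164.3]]
held 0.142 [592.1 123.6] 80.832275 52.86006081828681 end [[597.7 158.1]
 [596.4 150.1]]
held 0.157 [592.9 128.7] 80.83264 47.62818128953465 end [[597.9 159.8]
 [596.8 152.6]]
held 0.172 [593.6 133.8] 80.83276 42.39630176078249 end [[598.1 161.5]
 [597.1 155.1]]
```

Call:
arm_command(steps=[[[0.1,0,3,-0.3],[0.1,0,3,0],[0,0,2,0],[0,0,1.2,0],[0,0,0.5,0],[0,0,0,0],[0,0,0,0]]])

```text
time_s: 7.05
tcp_pos: [0.5895, 0.1041, 0.0545]
ee_rot: [0.001, 0.758, 0.653, 0.001]
ft_force: [-0.5, -0.2, -0.8]
opening: 0.0437
grasp_force: 62.6
```

Run:
```python
from h import *
np.set_printoptions(suppress=True,precision=1)
go(588.6,102.5,48,81)
c=camera("wrist");cv2.imwrite("pics/w3.png",c["color"][:,:,::-1]);E=np.array(c["extrinsics"]);print("cam",-E[:3,:3].T@E[:3,3]*1000)
m=bmask(c);m[:,:230]=0;m[:,400:]=0
for v in range(0,260,2):
    u=np.flatnonzero(m[v]);
    if len(u)<90 or c["color"][v,322].mean()<115: print(v,len(u),u[:1],u[-1:],c["color"][v,322],end=" | ")
```

```text
t 7.05 tcp [589.5 104.1  54.5] yaw 81.47 shift now [-0.2 -0.1  0.7]
  roll 0.47 shift after roll [-0.2 -0.1  0.7]
cam [600.4 177.9 197.8]
140 91 [275] [365] [ 92 108 114] | 142 89 [276] [364] [120 139 146] | 144 83 [279] [361] [107 125 132] | 146 37 [321] [357] [ 87  98 100] | 148 0 [] [] [115 116 110] | 150 70 [287] [356] [ 91 106 112] | 152 80 [282] [361] [ 95 112 118] | 154 85 [279] [363] [104 122 129] | 156 89 [277] [365] [121 141 149] | 184 95 [274] [368] [ 95 113 121] | 250 89 [277] [365] [145 165 174] | 252 89 [277] [365] [145 166 174] | 254 89 [277] [365] [145 166 175] | 256 89 [277] [365] [144 165 174] | 258 88 [278] [365] [144 165 174] |
```

View pics/w3.png

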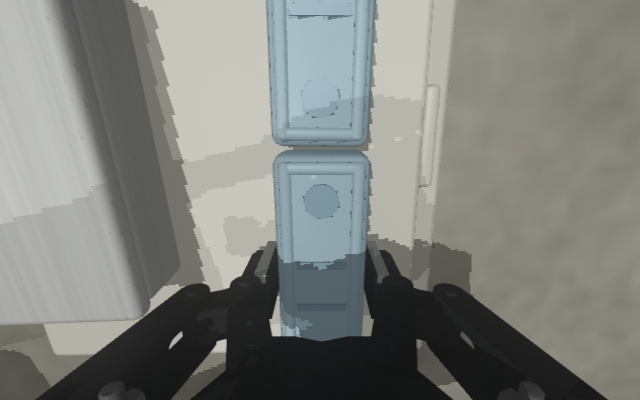

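The wrist view from close shows the held pack end at row 150 and the laid end at row 147, with matching columns (275–368): aligned with a narrow gap.

Run:
```python
from h import *
np.set_printoptions(suppress=True,precision=1)
c=camera("wrist");m=bmask(c);m[:,:230]=0;m[:,400:]=0
print("laid end",[cast(c,(322,147),z)[0]*1000 for z in(.04,.055,.068)])
print("held low front",[cast(c,(322,149.5),z)[0]*1000 for z in(.046,.05,.06)],"top front bevel",[cast(c,(322,v),z)[0]*1000 for v,z in((158,.073),(160,.076),(162,.076))])
print("laid",sides(c,m,range(20,130),.07));print("held",sides(c,m,range(170,230),.076))
```

```text
laid end [array([599.1, 161.8]), array([599.3, 163.4]), array([599.4, 164.7])]
held low front [array([599. , 161.1]), array([599. , 161.6]), array([599.1, 162.7])] top front bevel [array([598.7, 160.4]), array([598.6, 160. ]), array([598.5, 159.1])]
laid (array([602.6, 192.5], dtype=float32), np.float32(81.28821), np.float64(42.58102539091913))
held (array([594.9, 136.4], dtype=float32), np.float32(81.562805), np.float64(42.54464060976683))
```

Call:
arm_command(steps=[[[0,-0.08,0.2,0.2],[0,0,0.2,0],[0,0,0.2,0],[0,0,0,0],[0,0,0,0]]])

```text
time_s: 7.65
tcp_pos: [0.5878, 0.1044, 0.0486]
ee_rot: [0.0, 0.759, 0.651, 0.0]
ft_force: [-2.7, -0.7, 6.7]
opening: 0.0441
grasp_force: 63.5
```

Call:
arm_command(steps=[[[0,0,0,0],[0,0,0,0],[0,0,0,0],[0,0,0,0],[0,0,-1,0],[0,0,-2,0],[0,0,-4,0],[0,0,-3,0],[0,0,0,0],[0,0,0,0]]], gripper=6.2)

```text
time_s: 8.65
tcp_pos: [0.5884, 0.1044, 0.149]
ee_rot: [0.001, 0.759, 0.651, 0.001]
ft_force: [-0.6, 0.2, -0.7]
opening: 0.062
grasp_force: 0.0
```

Run:
```python
from h import *
np.set_printoptions(suppress=True,precision=1)
c=camera("wrist");cv2.imwrite("pics/w4.png",c["color"][:,:,::-1])
m=bmask(c);m[:,:230]=0;m[:,400:]=0
d=[v for v in range(80,240) if (m[v]>0).sum()<40];print("gap rows",d)
g=np.mean(d) if d else 150
for v in (min(d)-1,max(d)+1): print(v,cast(c,(322,v),.069)*1000)
print("laid",sides(c,m,range(20,min(d)-12),.07));print("new",sides(c,m,range(max(d)+15,max(d)+60),.07))
go(606.4,-312.6,170,0)
```

```text
gap rows [135, 136]
134 [[599.1 165.2]]
137 [[598.7 162.9]]
laid (array([604.9, 205.5], dtype=float32), np.float32(80.99133), np.float64(43.13876776408224))
new (array([594.1, 140.4], dtype=float32), np.float32(81.26843), np.float64(43.20673006566349))
t 8.7 tcp [587.3 104.2 147.4] yaw 81.3 shift now [-40.9   8.2  -2.3]
  roll 81.3 shift after roll [ 1.9 41.7 -2.3]
```

Call:
arm_command(steps=[[[-4.5,0.89,-0.2,0],[-4.5,0.89,-0.2,0],[-4.5,0.89,-0.2,0],[-4.5,0.89,-0.2,0],[-4.5,0.89,-0.2,0],[-4.5,0.89,-0.2,0],[-4.5,0.89,-0.2,0],[-4.5,0.89,-0.2,0],[-4.5,0.89,-0.2,0],[-0.4,0,0,8.5]]])

```text
time_s: 9.7
tcp_pos: [0.6035, -0.3173, 0.1632]
ee_rot: [-0.0, 0.807, 0.591, -0.001]
ft_force: [0.4, 0.8, 1.0]
opening: 0.0617
grasp_force: 0.0
```

Call:
arm_command(steps=[[[0,0,0,8.1],[0,0,0,8.1],[0,0,0,8.1],[0,0,0,8.1],[0,0,0,8.1],[0,0,0,8.1],[0,0,0,8.1],[0,0,0,8.1],[0,0,0,8.1],[0,0,0,0]]])

```text
time_s: 10.7
tcp_pos: [0.6035, -0.3114, 0.1628]
ee_rot: [-0.001, 1.0, -0.001, -0.002]
ft_force: [-0.5, 0.3, -0.1]
opening: 0.0618
grasp_force: 0.0
```

Run:
```python
from h import *
np.set_printoptions(suppress=True,precision=1)
c=camera("wrist");m=bmask(c);m[250:]=0
P=packs(c,amin=400,mask=m);print(P)
go(604.5,-312.8,7,0)
```

```text
[[ 605.  -312.8   -0.   123.1   46.2  323.   183.6]]
t 10.75 tcp [ 603.7 -311.5  163.1] yaw 0.06 shift now [ 0.1  0.1 15.6]
  roll 0.06 shift after roll [ 0.1  0.1 15.6]
```

Call:
arm_command(steps=[[[0,0.12,4.5,0],[0,0,4.5,0],[0,0,3,0],[0,0,2,0],[0,0,1.1,0],[0,0,0.5,0],[0,0,0,0]]])

```text
time_s: 11.45
tcp_pos: [0.6047, -0.3133, 0.009]
ee_rot: [-0.0, 1.0, -0.0, -0.0]
ft_force: [0.1, -0.2, 0.3]
opening: 0.0621
grasp_force: 0.0
```

Call:
arm_command(steps=[[[0,0,0,0],[0,0,0,0],[0,0,0,0],[0,0,0,0],[0,0,0,0],[0,0,0,0]]], gripper=3.5)

```text
time_s: 12.05
tcp_pos: [0.6062, -0.3141, 0.0113]
ee_rot: [0.001, 1.0, -0.001, 0.001]
ft_force: [-0.3, -0.4, 6.5]
opening: 0.0439
grasp_force: 63.6
```

Call:
arm_command(steps=[[[0,0,-1,0],[0,0,-3,0],[0,0,-4,0],[0,0,-4,-8.1],[0,0,-4,-8.1],[0,0,-0.5,-8.1],[0,0,0,-8.1],[0,0,0,-8.1],[0,0,0,-8.1],[0,0,0,-8.1]]])

```text
time_s: 13.05
tcp_pos: [0.6041, -0.3129, 0.1741]
ee_rot: [-0.001, 0.879, 0.477, -0.0]
ft_force: [-0.3, 0.2, -1.0]
opening: 0.0435
grasp_force: 62.8
```

Call:
arm_command(steps=[[[0,0,0,-8.1],[0,0,0,-8.1],[0,0,0,-8.1],[0,0,0,0],[0,0,0,0]]])

```text
time_s: 13.55
tcp_pos: [0.6044, -0.3131, 0.1741]
ee_rot: [-0.0, 0.762, 0.647, -0.0]
ft_force: [0.1, 0.6, -1.5]
opening: 0.0439
grasp_force: 62.8
```

Run:
```python
from h import *
go(598.9,167,150,81.2)
```

```text
t 13.55 tcp [ 604.4 -313.1  174.1] yaw 80.71 shift now [47.29 -8.3   2.41]
  roll -0.49 shift after roll [47.36 -7.89  2.41]
```

Call:
arm_command(steps=[[[4.5,-0.78,0,0],[4.5,-0.78,0,-0.5],[4.5,-0.77,0,0],[4.5,-0.77,0,0],[4.5,-0.77,0,0],[4.5,-0.77,0,0],[4.5,-0.77,0.4,0],[4.5,-0.77,0.5,0],[4.5,-0.77,0.5,0],[4,-0.6,0.5,0]]])

```text
time_s: 14.55
tcp_pos: [0.597, 0.1402, 0.1553]
ee_rot: [-0.0, 0.759, 0.651, 0.0]
ft_force: [-0.0, 0.1, -1.6]
opening: 0.0435
grasp_force: 62.8
```

Call:
arm_command(steps=[[[2,-0.4,0.5,0],[0.8,-0.1,1,0],[0,0,1,0],[0,0,1,0],[0,0,0,0],[0,0,0,0]]])

```text
time_s: 15.15
tcp_pos: [0.5965, 0.165, 0.1196]
ee_rot: [-0.0, 0.759, 0.651, -0.001]
ft_force: [-0.2, 0.6, -0.8]
opening: 0.0437
grasp_force: 62.8
```

Run:
```python
from h import *
np.set_printoptions(suppress=True,precision=1)
go(598.9,166,82,81.2)
c=camera("wrist");cv2.imwrite("pics/w5.png",c["color"][:,:,::-1])
```

```text
t 15.15 tcp [596.5 165.  119.6] yaw 81.28 shift now [0.1 0.2 3.8]
  roll 0.08 shift after roll [0.1 0.2 3.8]
```

View pics/w5.png

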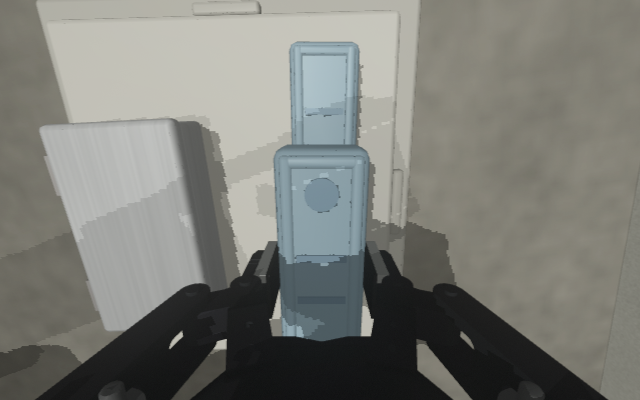

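The held pack lies over the row with its leading end at row 145. The laid pack's far end is visible at row 42, columns 290–358.

Run:
```python
from h import *
np.set_printoptions(suppress=True,precision=1)
c=camera("wrist");m=bmask(c);m[:,:230]=0;m[:,400:]=0
n=[(m[v]>0).sum() for v in range(36,160)];print(n[:12],n[100:])
E=np.array(c["extrinsics"]);print("cam",-E[:3,:3].T@E[:3,3]*1000)
print("laid far",[cast(c,(325,42),z)[0]*1000 for z in (.066,.069)])
b=.1196-.0113
print("held front low",cast(c,[(322,144.5),(322,147)],b+.001)*1000,"top",cast(c,(322,158),b+.028)*1000)
print("laid",sides(c,m,range(55,135),.07));print("held",sides(c,m,range(165,230),b+.03))
```

```text
[np.int64(0), np.int64(0), np.int64(0), np.int64(0), np.int64(0), np.int64(0), np.int64(0), np.int64(57), np.int64(61), np.int64(65), np.int64(65), np.int64(67)] [np.int64(64), np.int64(64), np.int64(64), np.int64(64), np.int64(64), np.int64(64), np.int64(64), np.int64(63), np.int64(64), np.int64(70), np.int64(75), np.int64(79), np.int64(82), np.int64(85), np.int64(87), np.int64(89), np.int64(91), np.int64(91), np.int64(92), np.int64(93), np.int64(93), np.int64(95), np.int64(95), np.int64(95)]
cam [608.5 239.1 263.5]
laid far [array([617.8, 282.8]), array([617.6, 282.2])]
held front low [[606.9 224.5]
 [606.7 223.2]] top [[606.3 221.1]]
laid (array([612.4, 253.3], dtype=float32), np.float32(81.49344), np.float64(43.00798085714046))
held (array([603.1, 201.8], dtype=float32), np.float32(81.33975), np.float64(42.75118053238813))
```

Call:
arm_command(steps=[[[-0.12,0.11,1.5,0],[0,0,1.2,0],[0,0,0.5,0],[0,0,0.3,0],[0,0,0.2,0],[0,0,0.2,0],[0,0,0,0],[0,0,0,0]]])

```text
time_s: 16.05
tcp_pos: [0.598, 0.1652, 0.0817]
ee_rot: [0.0, 0.758, 0.652, 0.0]
ft_force: [-0.0, 0.2, -2.0]
opening: 0.0438
grasp_force: 62.8
```

Call:
arm_command(steps=[[[0,0,0.15,0],[0,0,0,0],[0,0,0,0]]])

```text
time_s: 16.35
tcp_pos: [0.5981, 0.1652, 0.0813]
ee_rot: [0.0, 0.758, 0.652, 0.001]
ft_force: [-2.2, -0.5, 6.1]
opening: 0.0436
grasp_force: 63.6
```

Call:
arm_command(steps=[[[0,0,0,0],[0,0,0,0],[0,0,0,0],[0,0,0,0],[0,0,-1,0],[0,0,-2,0],[0,0,-4,0],[0,0,-3,0],[0,0,0,0],[0,0,0,0]]], gripper=6.2)

```text
time_s: 17.35
tcp_pos: [0.5985, 0.1653, 0.1816]
ee_rot: [0.001, 0.758, 0.652, 0.001]
ft_force: [0.3, -0.3, 0.3]
opening: 0.0622
grasp_force: 0.0
```

Run:
```python
from h import *
np.set_printoptions(suppress=True,precision=1)
c=camera("wrist");m=bmask(c);m[:,:230]=0;m[:,400:]=0
n=[(m[v]>0).sum() for v in range(20,190)];print(n[::3])
cv2.imwrite("pics/w6.png",c["color"][:,:,::-1])
go(453.8,-181.1,165,-6.1)
```

```text
[np.int64(0), np.int64(0), np.int64(0), np.int64(0), np.int64(0), np.int64(0), np.int64(0), np.int64(0), np.int64(0), np.int64(0), np.int64(0), np.int64(0), np.int64(0), np.int64(0), np.int64(44), np.int64(50), np.int64(52), np.int64(52), np.int64(52), np.int64(52), np.int64(51), np.int64(51), np.int64(51), np.int64(51), np.int64(50), np.int64(50), np.int64(50), np.int64(50), np.int64(50), np.int64(50), np.int64(50), np.int64(50), np.int64(50), np.int64(50), np.int64(50), np.int64(49), np.int64(50), np.int64(49), np.int64(48), np.int64(52), np.int64(54), np.int64(54), np.int64(54), np.int64(54), np.int64(54), np.int64(54), np.int64(54), np.int64(54), np.int64(54), np.int64(54), np.int64(53), np.int64(53), np.int64(52), np.int64(52), np.int64(52), np.int64(52), np.int64(52)]
t 17.4 tcp [597.4 165.  179.8] yaw 81.4 shift now [-36.4  -9.    1.5]
  roll 87.5 shift after roll [-10.6  35.9   1.5]
```

View pics/w6.png

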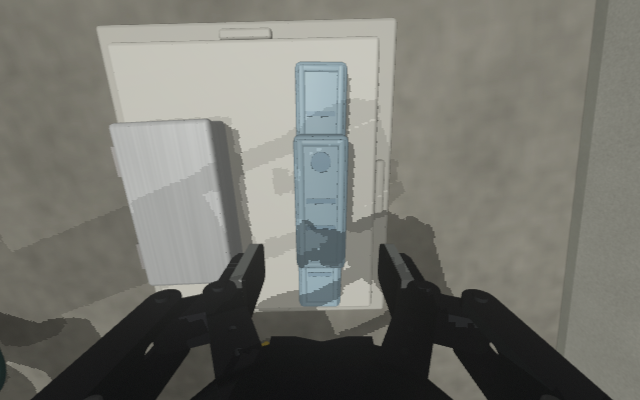

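The view shows the second-course pack centred over the joint, spanning rows 135–268. The laid pack's far end is at row 61 and the lower pack's near end at row 306.

Run:
```python
from h import *
np.set_printoptions(suppress=True,precision=1)
c=camera("wrist")
for n,uv,z in(("laid far",(321,61.5),.069),("up far low",(321,134.5),.072),("up far top",(321,139),.099),("up near",(321,268),.099),("low near",(320,306),.069)):print(n,cast(c,uv,z)[0]*1000)
m=bmask(c);m[:,:230]=0;m[:,400:]=0
print("laid",sides(c,m,range(70,125),.07));print("up",sides(c,m,range(145,220),.1))
```

```text
laid far [615.3 281.6]
up far low [606.6 223.8]
up far top [606.3 222. ]
up near [589.4 109.4]
low near [578.9  46.9]
laid (array([612.4, 252.8], dtype=float32), np.float32(80.95871), np.float64(43.156434685768005))
up (array([600.4, 174.4], dtype=float32), np.float32(81.53964), np.float64(43.21146387650518))
```

Call:
arm_command(steps=[[[-4.55,-1.12,0,0],[-4.55,-1.12,0,0],[-4.55,-1.12,0,0],[-4.55,-1.12,0,0],[-4.55,-1.12,0,0],[-4.55,-1.12,0,0],[-4.55,-1.12,0,0],[-4.55,-1.16,0,0],[0,0,0.7,8.5],[0,0,0.8,8.5]]])

```text
time_s: 18.45
tcp_pos: [0.4525, -0.1827, 0.1632]
ee_rot: [-0.001, 0.849, 0.529, -0.001]
ft_force: [0.5, 0.3, -0.3]
opening: 0.0623
grasp_force: 0.0
```

Call:
arm_command(steps=[[[0,0,0,8.5],[0,0,0,8.5],[0,0,0,8.5],[0,0,0,8.5],[0,0,0,8.5],[0,0,0,8.5],[0,0,0,8.5],[0,0,0,8.5],[0,0,0,2.5],[0,0,0,0]]])

```text
time_s: 19.45
tcp_pos: [0.4529, -0.1808, 0.163]
ee_rot: [-0.001, 0.999, -0.053, -0.002]
ft_force: [-0.2, 0.2, 0.5]
opening: 0.0621
grasp_force: 0.0
```

Run:
```python
from h import *
np.set_printoptions(suppress=True,precision=1)
c=camera("wrist");m=bmask(c);m[255:]=0
P=packs(c,amin=300,mask=m);print(P)
go(453.8,-181.1,8,-6.1)
```

```text
[[ 453.8 -181.1   -5.6   61.9   46.1  321.7  186.9]
 [ 439.8 -323.7    0.9   62.9   52.8  456.   185.6]
 [ 589.5   96.3  -10.4   53.7   51.4   21.8   82.1]]
t 19.5 tcp [ 453.2 -180.9  163.2] yaw -6.04 shift now [ 0.1  0.  15.5]
  roll 0.06 shift after roll [ 0.1  0.  15.5]
```

Call:
arm_command(steps=[[[0,0,4.5,0],[0,0,4.5,0],[0,0,3,0],[0,0,2,0],[0,0,1,0],[0,0,0.4,0],[0,0,0,0]]])

```text
time_s: 20.2
tcp_pos: [0.4543, -0.1814, 0.0107]
ee_rot: [-0.0, 0.999, -0.053, -0.0]
ft_force: [-0.7, 0.1, 1.0]
opening: 0.0621
grasp_force: 0.0
```

Call:
arm_command(steps=[[[0,0,0,0],[0,0,0,0],[0,0,0,0],[0,0,0,0],[0,0,0,0],[0,0,0,0]]], gripper=3.5)

```text
time_s: 20.8
tcp_pos: [0.4557, -0.1821, 0.0124]
ee_rot: [0.001, 0.999, -0.053, 0.002]
ft_force: [-0.3, -0.3, 6.8]
opening: 0.0437
grasp_force: 62.7
```

Call:
arm_command(steps=[[[0,0,-1,0],[0,0,-3,0],[0,0,-4,0],[0,0,-4,-7.9],[0,0,-4,-7.9],[0,0,-1,-7.9],[0,0,0,-7.9],[0,0,0,-7.9],[0,0,0,-7.9],[0,0,0,-7.9]]])

```text
time_s: 21.8
tcp_pos: [0.4537, -0.1811, 0.1811]
ee_rot: [-0.0, 0.908, 0.419, -0.0]
ft_force: [0.3, -0.1, -0.1]
opening: 0.0435
grasp_force: 61.9
```

Call:
arm_command(steps=[[[0,0,0,-7.9],[0,0,0,-7.9],[0,0,0,-8],[0,0,0,-8],[0,0,0,0],[0,0,0,0]]])

```text
time_s: 22.4
tcp_pos: [0.454, -0.1812, 0.1809]
ee_rot: [-0.0, 0.761, 0.648, -0.0]
ft_force: [0.5, 0.0, 0.3]
opening: 0.0435
grasp_force: 61.9
```

Run:
```python
from h import *
go(612.7,255,150,81.2)
```

```text
t 22.4 tcp [ 454.  -181.2  180.9] yaw 80.81 shift now [45.6   8.7   3.09]
  roll -0.39 shift after roll [45.54  9.01  3.09]
```

Call:
arm_command(steps=[[[4.5,0.88,0,0],[4.5,0.88,0,-0.4],[4.5,0.88,0,0],[4.5,0.88,0,0],[4.5,0.88,0,0],[4.5,0.88,0,0],[4.5,0.88,0,0],[4.5,0.88,0.3,0],[4.5,0.88,0.5,0],[3.5,0.7,0.8,0]]])

```text
time_s: 23.4
tcp_pos: [0.6068, 0.2434, 0.1653]
ee_rot: [0.0, 0.759, 0.651, 0.001]
ft_force: [-0.3, -0.1, -0.2]
opening: 0.0436
grasp_force: 61.9
```

Call:
arm_command(steps=[[[1.5,0.2,1,0],[0,0,1.5,0],[0,0,1.5,0],[0,0,1,0],[0,0,0,0],[0,0,0,0]]])

```text
time_s: 24.0
tcp_pos: [0.6097, 0.2535, 0.1143]
ee_rot: [-0.0, 0.759, 0.651, -0.001]
ft_force: [0.1, 0.2, -1.0]
opening: 0.0432
grasp_force: 62.0
```

Run:
```python
from h import *
go(612.7,255,82,81.2)
c=camera("wrist");cv2.imwrite("pics/w7.png",c["color"][:,:,::-1])
```

```text
t 24.0 tcp [609.7 253.5 114.3] yaw 81.29 shift now [0.19 0.27 3.23]
  roll 0.09 shift after roll [0.19 0.27 3.23]
```

View pics/w7.png

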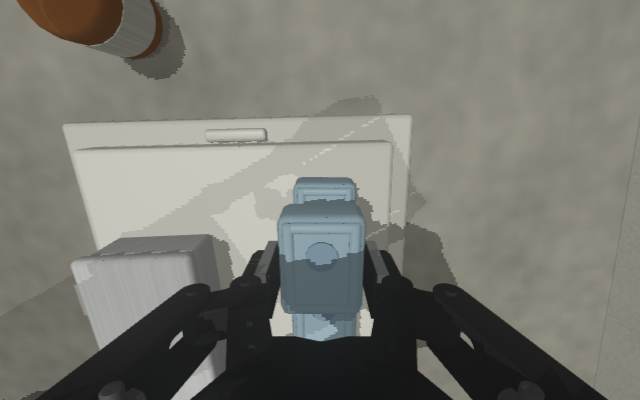

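The half is over the end of the wall: its front's lower edge is at row 204 and its rear top edge at row 313. The laid pack's far end is at row 178, the long upper pack lies just behind at row 313 and below, and the bottle is clear at the top left.

Run:
```python
from h import *
np.set_printoptions(suppress=True,precision=1)
c=camera("wrist");m=bmask(c);m[:,:230]=0;m[:,400:]=0
g=cv2.cvtColor(c["color"],cv2.COLOR_RGB2GRAY);print([(v,int(g[v,322]),int((m[v]>0).sum())) for v in list(range(174,226,2))+list(range(304,344,2))])
b=.1143-.0124
print("laid far low",[cast(c,(324,v),z)[0]*1000 for v,z in((177.5,.042),(186,.069))])
print("held front low",cast(c,(322,204),b+.002)*1000,"top",cast(c,(322,218),b+.028)*1000,"rear top",cast(c,(322,313),b+.029)*1000)
print("held",sides(c,m,range(228,250),b+.03)," laid",sides(c,m,range(190,200),.07),"upper",cast(c,[(293,320),(356,320)],.099)*1000)
```

```text
[(174, 180, 0), (176, 180, 0), (178, 105, 48), (180, 107, 54), (182, 111, 56), (184, 134, 57), (186, 150, 60), (188, 131, 61), (190, 159, 62), (192, 165, 62), (194, 151, 61), (196, 141, 61), (198, 159, 61), (200, 99, 61), (202, 99, 61), (204, 99, 65), (206, 101, 73), (208, 103, 76), (210, 106, 78), (212, 107, 79), (214, 114, 81), (216, 128, 83), (218, 142, 85), (220, 149, 87), (222, 134, 88), (224, 141, 89), (304, 92, 80), (306, 93, 79), (308, 94, 77), (310, 94, 75), (312, 92, 73), (314, 83, 64), (316, 83, 64), (318, 136, 64), (320, 135, 63), (322, 153, 63), (324, 153, 62), (326, 153, 62), (328, 170, 62), (330, 170, 62), (332, 170, 62), (334, 170, 62), (336, 170, 62), (338, 170, 35), (340, 154, 17), (342, 31, 0)]
laid far low [array([616.9, 281.8]), array([616.6, 281.6])]
held front low [[614.8 279.7]] top [[614.8 280.7]] rear top [[606.7 227.2]]
held (array([613.1, 270.5], dtype=float32), np.float32(80.8298), np.float64(42.70548224506207))  laid (array([616. , 275.8], dtype=float32), np.float32(85.08362), np.float64(42.6033687365766)) upper [[582.7 199.3]
 [625.1 192.8]]
```

Call:
arm_command(steps=[[[0.28,0.2,0.5,0],[0,0,1,0],[0,0,0.8,0],[0,0,0.4,0],[0,0,0.3,0],[0,0,0.15,0],[0,0,0.1,0],[0,0,0,0],[0,0,0,0]]])

```text
time_s: 25.0
tcp_pos: [0.6128, 0.2577, 0.0826]
ee_rot: [0.0, 0.758, 0.652, 0.0]
ft_force: [-0.6, -0.5, -0.2]
opening: 0.0439
grasp_force: 62.0
```

Call:
arm_command(steps=[[[0,0,0.12,0],[0,0,0,0],[0,0,0,0]]])

```text
time_s: 25.3
tcp_pos: [0.613, 0.2577, 0.0824]
ee_rot: [0.0, 0.758, 0.652, 0.001]
ft_force: [-1.9, -1.1, 5.0]
opening: 0.0434
grasp_force: 62.6
```

Run:
```python
from h import *
np.set_printoptions(suppress=True,precision=1)
go(612.7,257,82,81.2)
c=camera("wrist");cv2.imwrite("pics/w8.png",c["color"][:,:,::-1]);m=bmask(c);m[:,:230]=0;m[:,400:]=0
g=cv2.cvtColor(c["color"],cv2.COLOR_RGB2GRAY);print([(v,int(g[v,322]),int((m[v]>0).sum())) for v in list(range(174,226,2))+list(range(304,344,2))])
print("held",sides(c,m,range(228,250),.1),"rear top",cast(c,(322,313),.099)*1000)
print(cast(c,[(322,v) for v in(190,200)],.042)*1000,cast(c,[(322,v) for v in(200,210,218)],.098)*1000)
```

```text
t 25.3 tcp [613.  257.7  82.4] yaw 81.39 shift now [-0.1 -0.   0. ]
  roll 0.19 shift after roll [-0.1 -0.   0. ]
[(174, 180, 0), (176, 180, 0), (178, 180, 0), (180, 180, 0), (182, 180, 0), (184, 180, 0), (186, 180, 0), (188, 180, 0), (190, 180, 0), (192, 180, 0), (194, 108, 36), (196, 104, 61), (198, 106, 64), (200, 108, 66), (202, 119, 67), (204, 101, 68), (206, 102, 73), (208, 104, 76), (210, 106, 79), (212, 108, 79), (214, 114, 81), (216, 129, 83), (218, 143, 85), (220, 150, 87), (222, 133, 88), (224, 142, 89), (304, 91, 80), (306, 93, 79), (308, 94, 77), (310, 93, 75), (312, 91, 75), (314, 86, 75), (316, 86, 76), (318, 92, 76), (320, 98, 77), (322, 105, 78), (324, 109, 78), (326, 95, 78), (328, 100, 78), (330, 111, 78), (332, 118, 77), (334, 115, 77), (336, 108, 75), (338, 93, 36), (340, 93, 14), (342, 28, 0)]
held (array([616.2, 275.6], dtype=float32), np.float32(81.48358), np.float64(42.5433519091172)) rear top [[609.8 231.3]]
[[618.  284.3]
 [616.9 277.3]] [[619.1 293.8]
 [618.4 288.8]
 [617.8 284.8]]
```

Call:
arm_command(steps=[[[0,0,0,0],[0,0,0,0],[0,0,0,0],[0,0,0,0],[0,0,-1,0],[0,0,-2,0],[0,0,-4,0],[0,0,-2.5,0],[0,0,0,0],[0,0,0,0]]], gripper=6.2)

```text
time_s: 26.35
tcp_pos: [0.6131, 0.2578, 0.1775]
ee_rot: [0.0, 0.758, 0.652, 0.001]
ft_force: [-0.2, 0.1, -0.9]
opening: 0.0616
grasp_force: 0.0
```

Run:
```python
from h import *
np.set_printoptions(suppress=True,precision=1)
go(440.5,-322.4,165,0.3)
c=camera("wrist");cv2.imwrite("pics/w9.png",c["color"][:,:,::-1]);m=bmask(c);m[:,:230]=0;m[:,400:]=0
g=cv2.cvtColor(c["color"],cv2.COLOR_RGB2GRAY);
v=np.flatnonzero((m>0).sum(1)>25);print("front row",v[0],cast(c,(322,v[0]),.042)*1000,[(v,int(g[v,322])) for v in range(150,330,3)])
```

```text
t 26.35 tcp [613.1 257.8 177.5] yaw 81.4 shift now [-60.   -8.4   1.2]
  roll 81.1 shift after roll [-17.6  57.9   1.2]
front row 169 [[618.4 281.5]] [(150, 181), (153, 181), (156, 181), (159, 181), (162, 181), (165, 181), (168, 164), (171, 108), (174, 106), (177, 134), (180, 138), (183, 173), (186, 143), (189, 161), (192, 144), (195, 143), (198, 142), (201, 142), (204, 142), (207, 142), (210, 141), (213, 158), (216, 157), (219, 156), (222, 157), (225, 155), (228, 156), (231, 98), (234, 98), (237, 99), (240, 99), (243, 89), (246, 108), (249, 103), (252, 125), (255, 117), (258, 97), (261, 88), (264, 88), (267, 139), (270, 139), (273, 139), (276, 154), (279, 173), (282, 174), (285, 173), (288, 173), (291, 173), (294, 173), (297, 138), (300, 155), (303, 173), (306, 173), (309, 121), (312, 119), (315, 119), (318, 118), (321, 105), (324, 118), (327, 118)]
```

View pics/w9.png

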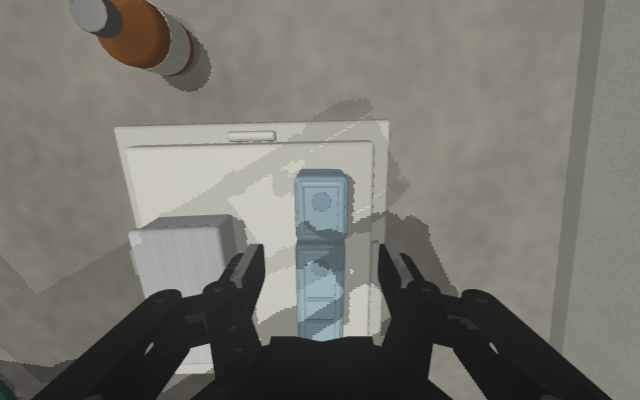

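The far half sits flush over the end with a narrow joint at about row 240, and the bottle and case are untouched. Next is the last half.

Call:
arm_command(steps=[[[-4.7,-0.65,0,0],[-4.7,-0.65,0,0],[-4.7,-0.65,0,0],[-4.7,-0.65,0,0],[-4.7,-0.65,0,0],[-4.7,-0.65,0,0],[-4.7,-0.65,0,0],[-4.7,-0.65,0,0],[-4.7,-0.65,0,0],[-4.7,-0.65,0,0]]])

```text
time_s: 27.4
tcp_pos: [0.4757, -0.1985, 0.1741]
ee_rot: [-0.002, 0.758, 0.652, -0.001]
ft_force: [0.6, -1.3, 0.7]
opening: 0.0618
grasp_force: 0.0
```

Call:
arm_command(steps=[[[-4.7,-0.65,0,0],[-4.7,-0.65,0,0],[-3.6,-0.6,0,0],[0,0,0.7,8.5],[0,0,0.5,8.5],[0,0,0,8.5],[0,0,0,8.5],[0,0,0,8.5],[0,0,0,8.5],[0,0,0,8.5]]])

```text
time_s: 28.4
tcp_pos: [0.4384, -0.3221, 0.1617]
ee_rot: [-0.002, 0.982, 0.187, -0.001]
ft_force: [-0.3, 0.5, -0.5]
opening: 0.0618
grasp_force: 0.0
```

Call:
arm_command(steps=[[[0,0,0,8.5],[0,0,0,8.5],[0,0,0,4.6],[0,0,0,0],[0,0,0,0]]])

```text
time_s: 28.9
tcp_pos: [0.4388, -0.3224, 0.1626]
ee_rot: [-0.001, 1.0, 0.004, -0.001]
ft_force: [0.1, 0.5, 0.6]
opening: 0.0624
grasp_force: 0.0
```

Run:
```python
from h import *
np.set_printoptions(suppress=True,precision=1)
c=camera("wrist");m=bmask(c);m[255:]=0
P=packs(c,amin=300,mask=m);print(P)
go(440.5,-322.4,9,0.3)
```

```text
[[ 439.5 -322.5    0.5   60.7   46.1  321.6  187.5]]
t 28.95 tcp [ 439.  -322.6  162.9] yaw 0.4 shift now [ 0.1 -0.  15.4]
  roll 0.1 shift after roll [ 0.1 -0.  15.4]
```

Call:
arm_command(steps=[[[0,0,4.5,0],[0,0,4.5,0],[0,0,3,0],[0,0,2,0],[0,0,1,0],[0,0,0.4,0],[0,0,0,0]]])

```text
time_s: 29.65
tcp_pos: [0.4399, -0.3233, 0.0103]
ee_rot: [0.0, 1.0, 0.003, 0.0]
ft_force: [1.1, 0.0, -1.1]
opening: 0.0624
grasp_force: 0.0
```

Call:
arm_command(steps=[[[0,0,0,0],[0,0,0,0],[0,0,0,0],[0,0,0,0],[0,0,0,0],[0,0,0,0]]], gripper=3.5)

```text
time_s: 30.25
tcp_pos: [0.441, -0.3242, 0.0119]
ee_rot: [0.001, 1.0, 0.003, 0.001]
ft_force: [0.9, -0.6, 6.3]
opening: 0.0435
grasp_force: 62.8
```

Call:
arm_command(steps=[[[0,0,-1,0],[0,0,-3,0],[0,0,-4,0],[0,0,-4,-8.1],[0,0,-4,-8.1],[0,0,-1,-8.1],[0,0,0,-8.1],[0,0,0,-8.1],[0,0,0,-8.1],[0,0,0,-8.1]]])

```text
time_s: 31.25
tcp_pos: [0.4392, -0.3228, 0.1804]
ee_rot: [-0.0, 0.877, 0.48, -0.0]
ft_force: [0.0, -0.2, -1.0]
opening: 0.0435
grasp_force: 62.0
```

Call:
arm_command(steps=[[[0,0,0,-8.1],[0,0,0,-8.1],[0,0,0,-8.1],[0,0,0,0],[0,0,0,0]]])

```text
time_s: 31.75
tcp_pos: [0.4394, -0.3229, 0.1802]
ee_rot: [-0.0, 0.76, 0.65, -0.0]
ft_force: [0.3, 1.0, 0.2]
opening: 0.0436
grasp_force: 62.0
```

Run:
```python
from h import *
# upper long centre ~(599.1,164.7); near half ~92.5 mm further along (-.154,-.988), first 10 mm short
go(599.1-.154*102,164.7-.988*102,150,81.3)
```

```text
t 31.75 tcp [ 439.4 -322.9  180.2] yaw 81.11 shift now [40.44  8.24  3.02]
  roll -0.19 shift after roll [40.42  8.38  3.02]
```

Call:
arm_command(steps=[[[4.6,0.95,0,0],[4.6,0.95,0,-0.2],[4.6,0.95,0,0],[4.6,0.95,0,0],[4.6,0.95,0,0],[4.6,0.95,0,0],[4.6,0.95,0,0],[4.6,0.95,0.3,0],[2.6,0.5,0.7,0],[1.0,0.2,1,0]]])

```text
time_s: 32.75
tcp_pos: [0.583, 0.0668, 0.1606]
ee_rot: [0.0, 0.757, 0.653, 0.001]
ft_force: [0.6, -0.8, -0.7]
opening: 0.0439
grasp_force: 62.0
```

Call:
arm_command(steps=[[[0,0,1.5,0],[0,0,1.5,0],[0,0,1.2,0],[0,0,0.5,0],[0,0,0,0],[0,0,0,0]]])

```text
time_s: 33.35
tcp_pos: [0.5821, 0.0634, 0.1134]
ee_rot: [0.0, 0.758, 0.652, 0.0]
ft_force: [0.2, -0.0, 0.9]
opening: 0.0435
grasp_force: 62.0
```

```bash
cat > gap.py <<'E'
from h import *
np.set_printoptions(suppress=True,precision=1)
go(599.1-.154*102,164.7-.988*102,82,81.3)
c=camera("wrist");cv2.imwrite("pics/w10.png",c["color"][:,:,::-1]);m=bmask(c);m[:,:230]=0;m[:,400:]=0
E=np.array(c["extrinsics"]);print("cam",-E[:3,:3].T@E[:3,3]*1000)
g=cv2.cvtColor(c["color"],cv2.COLOR_RGB2GRAY);print([(v,int(g[v,322]),int((m[v]>0).sum())) for v in range(130,226,2)])
b=pose()[0][2]/1000-.0119
print("cast z=.098, rows 140..220 step 10",cast(c,[(322,v) for v in range(140,221,10)],.098)[:,1]*1000)
print("held front top row 218",cast(c,(322,218),b+.028)*1000,"held",sides(c,m,range(228,250),b+.03),"upper",sides(c,m,range(10,110),.1))
E
python3 gap.py
```

```text
t 33.35 tcp [582.1  63.4 113.4] yaw 81.43 shift now [0.1 0.1 3.1]
  roll 0.13 shift after roll [0.1 0.1 3.1]
cam [593.3 137.2 256.5]
[(130, 160, 80), (132, 161, 79), (134, 161, 78), (136, 160, 78), (138, 160, 78), (140, 160, 78), (142, 159, 78), (144, 160, 78), (146, 159, 78), (148, 160, 78), (150, 160, 78), (152, 160, 78), (154, 160, 77), (156, 160, 77), (158, 150, 77), (160, 171, 76), (162, 169, 76), (164, 152, 74), (166, 132, 72), (168, 131, 71), (170, 105, 65), (172, 100, 64), (174, 166, 64), (176, 165, 64), (178, 166, 64), (180, 165, 63), (182, 165, 63), (184, 165, 63), (186, 165, 63), (188, 164, 63), (190, 164, 62), (192, 163, 62), (194, 140, 62), (196, 141, 62), (198, 141, 62), (200, 99, 62), (202, 99, 62), (204, 97, 66), (206, 101, 75), (208, 103, 76), (210, 105, 78), (212, 106, 80), (214, 114, 82), (216, 128, 84), (218, 143, 85), (220, 148, 87), (222, 126, 89), (224, 142, 89)]
cast z=.098, rows 140..220 step 10 [124.7 119.3 113.7 108.1 102.3  96.4  90.4  84.2  77.9]
held front top row 218 [[586.9  90.8]] held (array([585.4,  81.2], dtype=float32), np.float32(79.87781), np.float64(42.41018670040759)) upper (array([599.5, 170.8], dtype=float32), np.float32(81.60391), np.float64(42.83467019787122))
```

View pics/w10.png

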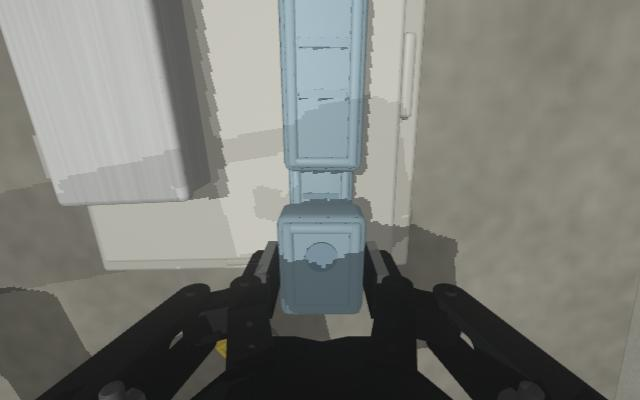

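The held half is in line with the wall: its front top edge is at about row 218 and the upper pack's near end at row 170. I'll close in and lower.

Call:
arm_command(steps=[[[0.4,-0.05,0.5,0],[0.4,0,1,0],[0.1,0,0.8,0],[0,0,0.3,0],[0,0,0,0],[0,0,0,0]]])

```text
time_s: 34.0
tcp_pos: [0.5826, 0.0731, 0.0869]
ee_rot: [-0.0, 0.758, 0.653, -0.0]
ft_force: [0.5, -0.6, -0.7]
opening: 0.0438
grasp_force: 62.0
```

```bash
python3 gap.py
```

```text
t 34.0 tcp [582.6  73.1  86.9] yaw 81.5 shift now [-0.9  0.2  0.5]
  roll 0.2 shift after roll [-0.9  0.2  0.5]
cam [593.8 146.9 230.1]
[(130, 159, 95), (132, 159, 94), (134, 159, 95), (136, 158, 94), (138, 159, 94), (140, 159, 94), (142, 159, 94), (144, 159, 93), (146, 158, 93), (148, 159, 93), (150, 158, 93), (152, 159, 93), (154, 158, 92), (156, 158, 92), (158, 158, 92), (160, 157, 92), (162, 158, 92), (164, 157, 92), (166, 158, 91), (168, 157, 91), (170, 158, 91), (172, 157, 90), (174, 158, 90), (176, 157, 90), (178, 157, 90), (180, 156, 90), (182, 156, 90), (184, 156, 90), (186, 148, 90), (188, 166, 90), (190, 169, 88), (192, 159, 86), (194, 141, 84), (196, 112, 82), (198, 128, 76), (200, 163, 71), (202, 99, 71), (204, 97, 71), (206, 100, 75), (208, 102, 77), (210, 105, 79), (212, 106, 80), (214, 113, 82), (216, 128, 84), (218, 143, 85), (220, 148, 87), (222, 127, 89), (224, 142, 89)]
cast z=.098, rows 140..220 step 10 [136.5 132.  127.4 122.6 117.8 112.9 107.9 102.7  97.5]
held front top row 218 [[587.5 100.5]] held (array([586. ,  91.8], dtype=float32), np.float32(79.949066), np.float64(42.434076062948805)) upper (array([599.4, 170.9], dtype=float32), np.float32(81.42218), np.float64(42.630170123614036))
```

Call:
arm_command(steps=[[[0.22,0.12,0,0],[0,0,0.2,0],[0,0,0.2,0],[0,0,0.1,0],[0,0,0,0],[0,0,0,0]]])

```text
time_s: 34.65
tcp_pos: [0.5841, 0.075, 0.082]
ee_rot: [-0.0, 0.758, 0.653, -0.0]
ft_force: [-0.1, 0.3, -0.4]
opening: 0.044
grasp_force: 62.0
```

```bash
python3 gap.py
```

```text
t 34.65 tcp [584.1  75.   82. ] yaw 81.49 shift now [-1.1  0.1  0. ]
  roll 0.19 shift after roll [-1.1  0.1  0. ]
cam [595.3 148.9 225.2]
[(130, 159, 98), (132, 159, 98), (134, 159, 98), (136, 159, 98), (138, 159, 97), (140, 159, 97), (142, 159, 97), (144, 159, 97), (146, 159, 97), (148, 158, 97), (150, 158, 96), (152, 158, 96), (154, 158, 95), (156, 158, 95), (158, 158, 95), (160, 158, 95), (162, 158, 95), (164, 158, 95), (166, 158, 95), (168, 158, 95), (170, 158, 94), (172, 157, 94), (174, 157, 94), (176, 157, 93), (178, 157, 93), (180, 157, 93), (182, 157, 93), (184, 156, 93), (186, 157, 93), (188, 156, 93), (190, 156, 92), (192, 137, 91), (194, 157, 91), (196, 170, 91), (198, 166, 90), (200, 154, 88), (202, 132, 85), (204, 130, 83), (206, 100, 75), (208, 102, 77), (210, 105, 79), (212, 106, 81), (214, 114, 82), (216, 129, 83), (218, 142, 85), (220, 148, 86), (222, 127, 89), (224, 143, 89)]
cast z=.098, rows 140..220 step 10 [138.8 134.5 130.  125.5 120.8 116.1 111.2 106.3 101.2]
held front top row 218 [[589.  102.3]] held (array([587.4,  92.7], dtype=float32), np.float32(79.87088), np.float64(42.72635181871339)) upper (array([599.6, 171.8], dtype=float32), np.float32(81.66693), np.float64(42.56358549102052))
```

Call:
arm_command(steps=[[[0,0,0.12,0],[0,0,0,0],[0,0,0,0]]])

```text
time_s: 35.0
tcp_pos: [0.5842, 0.075, 0.0819]
ee_rot: [0.0, 0.758, 0.653, 0.0]
ft_force: [-2.1, -0.6, 4.5]
opening: 0.0435
grasp_force: 62.6
```

Call:
arm_command(steps=[[[0,0,0,0],[0,0,0,0],[0,0,0,0],[0,0,0,0],[0,0,-1,0],[0,0,-2,0],[0,0,-4,0],[-2,0,-4,0],[-4.5,0,-1,0],[-4.5,0,0,0]]], gripper=6.2)

```text
time_s: 36.0
tcp_pos: [0.5703, -0.0344, 0.2057]
ee_rot: [0.003, 0.757, 0.654, 0.003]
ft_force: [1.0, -0.8, -0.7]
opening: 0.0619
grasp_force: 0.0
```

Call:
arm_command(steps=[[[-4.5,0,0,0],[-4.5,0,0,0],[-4.5,0,0,0],[-4.5,0,0,0],[-4.5,0,0,0],[-4.5,0,0,0],[0,0,0,0],[0,0,0,0]]])

```text
time_s: 36.8
tcp_pos: [0.5277, -0.3018, 0.2014]
ee_rot: [0.0, 0.758, 0.652, 0.0]
ft_force: [-0.3, 0.1, 0.6]
opening: 0.062
grasp_force: 0.0
```

Run:
```python
from h import *
np.set_printoptions(suppress=True,precision=1)
t=camera("top");m=bmask(t)
for q in packs(t,.07,amin=60):
    if 500<q[0]<700: print(q)
v,u=np.arange(100,190),None
sub=t["color"][110:180,200:300];cv2.imwrite("pics/t2.png",cv2.resize(sub,None,fx=8,fy=8,interpolation=cv2.INTER_NEAREST)[:,:,::-1])
s=camera("scene");cv2.imwrite("pics/s2.png",s["color"][:,:,::-1])
hsv=cv2.cvtColor(s["color"],cv2.COLOR_RGB2HSV);k=cv2.inRange(hsv,(92,50,60),(112,165,255));k[:180]=0
n,_,st,ce=cv2.connectedComponentsWithStats(k);print(st[st[:,4]>80])
g=cv2.cvtColor(t["color"],cv2.COLOR_RGB2GRAY)
for a in(-4,0,4):
    P=[(205+i,134.5+a+i*.19) for i in range(0,110)];print([int(g[int(round(y)),x]) for x,y in P])
```

```text
[598.8 167.2  80.9 246.3  48.7 253.9 142.4]
[[     0      0    640    400 252958]
 [   339    206    100     31   2496]
 [   468    343    101     11    169]
 [   540    357     39     43    102]
 [   579    358     61     42    109]
 [    32    386     81     14    143]]
[136, 133, 134, 138, 135, 130, 130, 129, 130, 130, 136, 143, 145, 144, 145, 144, 144, 143, 141, 137, 122, 101, 82, 90, 114, 130, 133, 136, 135, 131, 129, 130, 130, 127, 121, 129, 141, 146, 145, 146, 146, 145, 145, 143, 135, 126, 132, 142, 146, 146, 146, 146, 145, 140, 131, 121, 129, 142, 146, 146, 146, 146, 146, 146, 147, 146, 146, 144, 141, 133, 116, 91, 80, 101, 127, 137, 137, 141, 139, 134, 131, 131, 131, 130, 129, 141, 145, 146, 146, 144, 145, 144, 140, 138, 133, 114, 92, 79, 92, 107, 111, 120, 146, 163, 168, 164, 144, 124, 133, 150]
[136, 135, 143, 147, 146, 140, 141, 143, 144, 147, 147, 146, 146, 147, 147, 147, 142, 136, 132, 124, 108, 88, 86, 111, 129, 132, 136, 143, 145, 142, 141, 141, 145, 145, 147, 148, 148, 146, 146, 147, 148, 148, 146, 137, 130, 136, 145, 148, 146, 146, 147, 148, 146, 134, 124, 131, 145, 148, 146, 146, 147, 148, 148, 149, 146, 147, 147, 144, 137, 115, 88, 78, 94, 118, 135, 135, 139, 147, 150, 147, 145, 145, 147, 148, 149, 146, 146, 146, 147, 147, 144, 141, 139, 136, 119, 95, 80, 87, 101, 109, 118, 138, 158, 167, 166, 155, 128, 117, 135, 151]
[135, 126, 129, 131, 132, 134, 126, 129, 128, 127, 130, 123, 129, 132, 134, 134, 122, 124, 121, 109, 89, 79, 106, 124, 127, 131, 136, 128, 131, 133, 134, 137, 129, 130, 130, 131, 135, 125, 129, 131, 130, 129, 134, 127, 131, 132, 134, 135, 125, 129, 130, 131, 132, 123, 128, 129, 127, 125, 117, 125, 129, 131, 133, 134, 124, 127, 130, 129, 119, 88, 76, 86, 110, 126, 120, 125, 129, 131, 132, 119, 125, 129, 131, 130, 131, 120, 124, 126, 126, 125, 114, 121, 126, 119, 100, 79, 84, 98, 110, 119, 152, 161, 167, 168, 161, 140, 115, 133, 150, 155]
```

```bash
python3 -c "
from plant import *
print(hand_in())"
```

```text
the job is handed in; nothing more can be done
None
```

I finished the two-course wall and handed the job in at about 37 s. By my camera measurements all four packs are within tolerance, with joints of about 2–5 mm; `hand_in()` returned no verdict.

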